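Find and release the latched mode key on the brick line console

ROBOT

A 6-joint arm with a two-finger parallel gripper is mounted at the origin on the work surface. World frame = base frame: x ahead of the robot, y to its left, z up, the work surface at z = 0. Lengths are in m, angles in rad, forces in N, time in s.
With the tool pointing down it reaches from about 0.25 to 0.775 m from the base axis. Payload 4 kg.
Tool frame: the origin (TCP) lies between the finger pads; the fingertips stand robot.tip_reach ahead of it and the grasp point (between the pads) lies 11 mm behind it (robot.tip_reach is the distance from the TCP to the fingertips, in m); z points along the fingers, y is the direction in which the jaws open and shut (so a half turn about z gives the same grasp; the last joint's range is limited). The gripper opens to 94 mm and grips with 3 to 60 N. Pads are 16 mm wide; open, the fingers measure 119 mm over their backs; the gripper's body (75 mm by 177 mm) begins 78 mm behind the grasp point.
Start: joints at [1.164, 0.087, 1.371, -0, 1.684, -0.103], TCP at [0.165, 0.525, 0.214] pointing down, gripper open.
Joint ranges: [-3.1, 3.1], [-0.76, 2.03], [0.27, 2.55], [-1.08, 4.22], [0.17, 2.65], [-2.57, 2.57]. Speed limits (rad/s): [2.79, 2.79, 3.14, 3.14, 3.14, 3.14].

INTERFACE

Orientations are given as a 3x3 rotation matrix whose columns are the frame's x, y, z axes.
In Python, from rig import robot gives the robot as it stands.
- The arm moves only by the tool arm_command, never from a script. Its argument "commands" is a list of rows, each a list of 7 numbers: the shift along the tool's x, y, z in m, then the turn, a rotation vector about the tool's x, y, z in degrees, then the finger opening in m, from 0 to 0.094. In form: [[x, y, z, wx, wy, wz, gripper], ...]. A call has 1 to 5 rows; each row shifts and turns the pose as measured when the row begins, along the tool's axes as they then stand; what a row does not reach is not made up. A row lasts 1/10 s, in which the tool goes at most 50 mm and 8.59 degrees, less where a joint would pass 70% of its speed; a pose out of reach is approached as far as the arm can. A call is refused whole if a number of a shift passes 0.05 or a number of a turn 8.59, either way. A call with a gripper value outside its range is refused whole. The fingers move at their own pace and stop on an object; "squeeze" is the grip in N (left out, the last holds). Time passes only in rows, so rows that do not move let the fingers close. It gives the time, the measured TCP pose, the force and the opening at its end, in the units of the state.
- robot.state(): the state, without advancing time (a new reading comes with each control period).
- robot.get_image(name): name is "scene" or "top" or "wrist"; returns the picture (480x640x3 uint8, red, green, blue); there is no depth.
- robot.camera_params(name): a dict with "vfov" (degrees; the focal length in pixels is half the picture's height over the tangent of half this angle, whatever the lens; pixels are square), "cx", "cy" (the principal point, pixels), "world_from_camera" (4x4, takes a point from camera to world coordinates); the wrist camera has in their place "mount" (4x4, takes a point from camera to tool coordinates, whose origin is the TCP and whose axes are the flange's). Camera axes: x right, y up, looking along -z (the intrinsics and any distortion apply to the point x, -y, -z); pixel columns grow to the right and rows downward; lengths in m; the calibration is good to about 2 mm. A picture is of the moment at which its call begins: read the wrist's pose just before it. camera_params takes no time and is no camera call.
- robot.sign_off(): hands the job in, once; it reports no verdict.
Trained networks look in the newest picture that a camera, given by its name, has taken for a name from the list of things; names that differ only in an ending like _2 or _b are one class to them, and where a whole thing is asked for, a point or a joint stands for the part that bears it (a point fixed in the world has none). Each returns a list of dicts, best first, with "score" (0 to 1); they miss things now and then, are a little off and sometimes report something else, mostly with a low value. They report only what shows in the picture. A call takes as long as a camera call.
- robot.search_frame(camera, target): "centre" ([x, y, z] in m, in the coordinates of the camera as it stood for that picture, good to about 4 mm: the middle of the surface that is visible of it).
- robot.silhouettes(camera, target): "mask" (480x640 bool, what is visible of it).
The state is a dict: "t": time; "q": joint angles; "dq": joint speeds; "effort": joint torques, N m; "ee_pos": TCP position; "tcp_rot": TCP orientation; "contact_force": force on the tool from outside, world axes, zero at the start; "wrist_torque": the same for the moment, N m; "grip_width": opening from 0.0 (shut) to 1.0 (fully open).
Only numpy, scipy, OpenCV 4.12 (cv2) and the standard library are available. Lean on these libraries where they do the work, as an engineer would, in place of code of your own. Each camera call takes 0.05 s, during which the arm holds its last target. There are 200 camera calls.

TASK

One of the four identical mode keys on the console has been left latched down. With the fingertips tap each key lightly, one after the other from the robot's left to its right, then press the latched one fully down and let it go so that it comes up and all four stand up. Do not press any of the other keys home, do not release the latched key before all four have been tapped, and leave the brick, mug and scraper where they are.

Things in the scene. Friction and masses are not known exactly. Their poses are not given: they have to be found in the camera images.
- console: grey painted operator's box screwed to the bench, 170 x 290 x 60 mm (x, y, z); origin at the centre of its underside on the bench; its x axis points away from the robot, its y axis along the key row to the robot's left; its top is level, 60 mm above the bench. The four keys stand in one row along y through its middle, at y = +82.5, +27.5, -27.5 and -82.5 mm (55 mm pitch).
- switch_a: one of the four identical switches (which of the four places it has varies): a black collar 52 x 44 x 6 mm (x, y, z) with its grey key in it; origin at the centre of the collar's underside, on the console's top; axes as the console's
- key_a (a joint): travel of that switch's key, in m, straight down: 0 = fully up (top 20 mm above the console), 0.005 = latched down, 0.009 = fully down. Every up key is sprung (2 N to start, 5.8 N at 5 mm, 7 N at 6.5 mm) and springs back. The latched key rests at 5 mm, hardly gives below 5 N, and unlatches only near 9 mm (7 to 9 N; more does no harm): let go, it comes up and stays up
- key_a_top (a point): centre of the top face of that grey key; the flat cap is 40 x 34 mm (x, y), and its top is 80 mm above the bench when up, 75 mm when latched
- switch_b: one of the four identical switches (which of the four places it has varies): a black collar 52 x 44 x 6 mm (x, y, z) with its grey key in it; origin at the centre of the collar's underside, on the console's top; axes as the console's
- key_b (a joint): travel of that switch's key, in m, straight down: 0 = fully up (top 20 mm above the console), 0.005 = latched down, 0.009 = fully down. It acts as described for key_a
- key_b_top (a point): centre of the top face of that grey key; the flat cap is 40 x 34 mm (x, y), and its top is 80 mm above the bench when up, 75 mm when latched
- switch_c: one of the four identical switches (which of the four places it has varies): a black collar 52 x 44 x 6 mm (x, y, z) with its grey key in it; origin at the centre of the collar's underside, on the console's top; axes as the console's
- key_c (a joint): travel of that switch's key, in m, straight down: 0 = fully up (top 20 mm above the console), 0.005 = latched down, 0.009 = fully down. It acts as described for key_a
- key_c_top (a point): centre of the top face of that grey key; the flat cap is 40 x 34 mm (x, y), and its top is 80 mm above the bench when up, 75 mm when latched
- switch_d: one of the four identical switches (which of the four places it has varies): a black collar 52 x 44 x 6 mm (x, y, z) with its grey key in it; origin at the centre of the collar's underside, on the console's top; axes as the console's
- key_d (a joint): travel of that switch's key, in m, straight down: 0 = fully up (top 20 mm above the console), 0.005 = latched down, 0.009 = fully down. It acts as described for key_a
- key_d_top (a point): centre of the top face of that grey key; the flat cap is 40 x 34 mm (x, y), and its top is 80 mm above the bench when up, 75 mm when latched
- brick: a loose pale brick beside the console's left end, about 210 x 100 x 60 mm, long side across the key row; origin at the centre of its underside; to be left alone
- mug: a white ceramic mug, 76 mm wide, 85 mm tall, beside the console's right end; origin at the centre of its underside; to be left alone
- scraper: a flat steel scraper with a handle lying on the bench behind the console (away from the robot), roughly along the key row; origin under its middle; to be left alone

How it is judged:
By the outcome, as a careful person would: the job done as asked, in the order asked, and still so for the second after the job is handed in, with the robot touching nothing.
It also fails if it takes over 54 s, if anything falls off the work surface, if the arm or the gripper's body presses on something with over 40 N, if the wrist force passes 120 N, or if a joint passes its speed limit or range.

## Working session

There is one attempt and no reset: what is moved stays moved. The work goes in short steps, Python scripts to look and compute and a tool call to move; the robot and the scene stay as the last step left them, time stands still between calls to the robot, and variables do not carry over. Pictures are saved under pics/ and viewed, about 8 in all and at most 12, crops included, and the job is handed in when it is done.

Besides the shell and the picture viewer there is one more tool, called after ">>>" by a JSON object that holds its "op" and its "data", one argument or row to a line. arm_command: Moves the arm, as the interface text tells. Its arguments: {"type":"object","properties":{"commands":{"type":"array","items":{"type":"array","items":{"type":"number"}}},"squeeze":{"type":"number"}},"required":["commands"]}

```bash
mkdir -p pics; cat > h.py <<'E'
from rig import robot
import numpy as np, cv2
def W(cam):
    p=robot.camera_params(cam)
    if 'world_from_camera' in p: return np.array(p['world_from_camera']),p
    s=robot.state(); T=np.eye(4); T[:3,:3]=s['tcp_rot']; T[:3,3]=s['ee_pos']
    return T@np.array(p['mount']),p
def snap(cam,n):
    im=robot.get_image(cam); cv2.imwrite(f'pics/{n}.png',im[:,:,::-1]); return im
def pix2plane(T,p,uv,z):
    f=240/np.tan(np.radians(p['vfov'])/2)
    d=T[:3,:3]@np.array([(uv[0]-p['cx'])/f,-(uv[1]-p['cy'])/f,-1]); o=T[:3,3]
    return o+d*(z-o[2])/d[2]
E
python3 - <<'E'
from h import *
s=robot.state(); print(s, robot.tip_reach)
for c in ['top','scene']:
    T,p=W(c); print(c,{k:v for k,v in p.items() if k!='world_from_camera'},T.round(3).tolist()); snap(c,c+'0')
    for t in ['console','switch_a','key_a_top','brick','mug','scraper']:
        for r in robot.search_frame(c,t): 
            print(c,t,round(r['score'],2),(T@np.append(r['centre'],1))[:3].round(4))
E
```

```text
{'t': 0.0, 'q': array([ 1.16391627e+00,  8.79559069e-02,  1.37225298e+00, -8.68186200e-06,
        1.68357547e+00, -1.03098844e-01]), 'dq': array([ 5.01443607e-04,  6.75732987e-06, -1.42695630e-04,  1.52854877e-03,
        8.49289828e-04, -6.11274522e-04]), 'effort': array([-4.46331596e-04, -3.40200126e+01, -3.02416384e+01,  7.17980554e-02,
        3.36147076e-02, -2.33344517e-04]), 'ee_pos': array([0.16431883, 0.52432841, 0.2123043 ]), 'tcp_rot': array([[-9.54211856e-01,  2.99130400e-01, -8.59433832e-04],
       [ 2.99131555e-01,  9.54209750e-01, -2.01618288e-03],
       [ 2.16978553e-04, -2.18094938e-03, -9.99997598e-01]]), 'contact_force': array([ 0.51535556, -0.30511923,  0.504895  ]), 'wrist_torque': array([ 0.00453042, -0.02237035, -0.01639496]), 'grip_width': 0.9987437573005595} 0.008
top {'vfov': 52.10556785256125, 'cx': 310.67660694171786, 'cy': 242.34062426449293} [[0.029, 0.992, -0.119, 0.478], [-1.0, 0.03, -0.001, 0.051], [0.003, 0.119, 0.993, 1.159], [0.0, 0.0, 0.0, 1.0]]
top console 0.75 [ 0.5493 -0.0683  0.0599]
top console 0.41 [ 0.5679 -0.1529  0.0745]
top switch_a 0
[... 348 characters left out ...]
2 -0.0443  0.0783]
top mug 0.97 [ 0.5695 -0.3201  0.0334]
scene {'vfov': 51.31666978155026, 'cx': 318.31710679944246, 'cy': 230.24308157358018} [[-0.616, -0.448, 0.648, 1.214], [0.787, -0.34, 0.514, 0.525], [-0.01, 0.827, 0.563, 0.623], [0.0, 0.0, 0.0, 1.0]]
scene console 0.96 [ 0.6085 -0.0361  0.0587]
scene switch_a 0.94 [ 0.5571 -0.04    0.0758]
scene switch_a 0.82 [0.5464 0.0176 0.0764]
scene switch_a 0.74 [ 0.5678 -0.0927  0.072 ]
scene switch_a 0.71 [ 0.5843 -0.1466  0.068 ]
scene switch_a 0.43 [ 0.6058 -0.037   0.06  ]
scene key_a_top 0.79 [ 0.5551 -0.0436  0.0785]
scene brick 0.68 [0.557  0.182  0.0586]
scene mug 0.94 [ 0.5855 -0.3039  0.0533]
scene scraper 0.77 [0.7096 0.0189 0.0014]
```

View pics/top0.png

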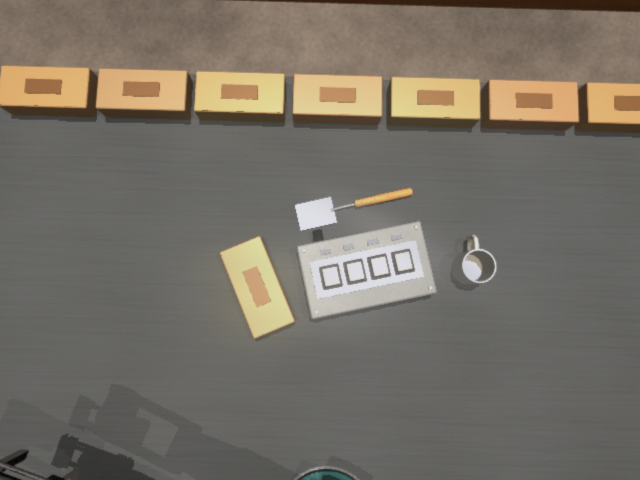

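View pics/scene0.png

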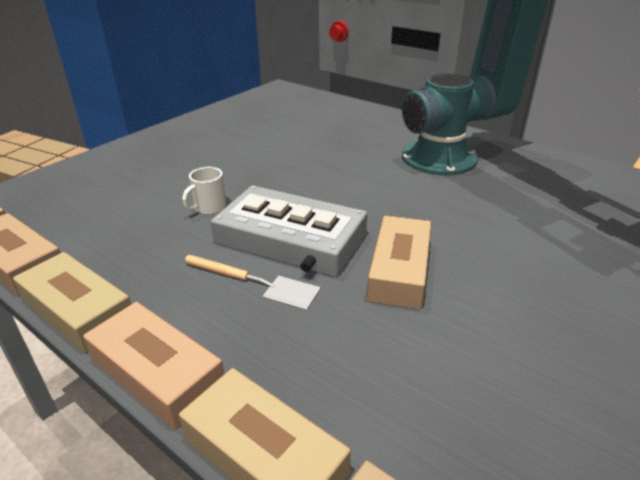

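The top picture shows the keys at about (331,277), (355,272), (379,266) and (403,262), on a console yawed about 12°. The brick is at (257,288), the mug at (479,266) and the scraper behind at (350,207). Next I'll shut the fingers and move over the console for a close look.

>>> {"op": "arm_command", "data": {
  "commands": [
    [-0.036, -0.027, 0, 0, 0, 0, 0],
    [-0.036, -0.027, 0, 0, 0, 0, 0],
    [-0.036, -0.027, 0, 0, 0, 0, 0],
    [-0.036, -0.027, 0, 0, 0, 0, 0],
    [-0.036, -0.027, 0, 0, 0, 0, 0]
  ],
  "squeeze": 10
}}

```text
t: 1.2
ee_pos: [0.2972, 0.341, 0.2125]
tcp_rot: [[-0.958, 0.288, -0.0], [0.288, 0.958, 0.001], [0.0, 0.001, -1.0]]
contact_force: [0.8, 1.1, 0.7]
grip_width: 0.612
```

>>> {"op": "arm_command", "data": {
  "commands": [
    [-0.036, -0.027, 0, 0, 0, 0, 0],
    [-0.036, -0.027, 0, 0, 0, 0, 0],
    [-0.036, -0.027, 0, 0, 0, 0, 0],
    [-0.036, -0.027, 0, 0, 0, 0, 0],
    [-0.036, -0.027, 0, 0, 0, 0, 0]
  ]
}}

```text
t: 1.7
ee_pos: [0.4348, 0.152, 0.2139]
tcp_rot: [[-0.958, 0.286, 0.005], [0.286, 0.958, 0.004], [-0.004, 0.005, -1.0]]
contact_force: [0.4, 1.4, -0.9]
grip_width: 0.186
```

>>> {"op": "arm_command", "data": {
  "commands": [
    [0, 0, 0, 0, 0, -8, 0],
    [0, 0, 0, 0, 0, -8, 0],
    [0, 0, 0, 0, 0, -8, 0],
    [0, 0, 0, 0, 0, -8, 0],
    [0, 0, 0, 0, 0, 0, 0]
  ]
}}

```text
t: 2.2
ee_pos: [0.4387, 0.1446, 0.2139]
tcp_rot: [[-0.962, -0.271, 0.006], [-0.271, 0.962, 0.002], [-0.007, 0.0, -1.0]]
contact_force: [-0.3, 0.2, -0.4]
grip_width: 0.005
```

>>> {"op": "arm_command", "data": {
  "commands": [
    [-0.01, -0.044, -0.01, 0, 0, 0, 0],
    [-0.01, -0.044, -0.01, 0, 0, 0, 0],
    [-0.01, -0.044, -0.01, 0, 0, 0, 0],
    [-0.01, -0.044, -0.01, 0, 0, 0, 0],
    [0, 0, 0, 0, 0, 3, 0]
  ]
}}

```text
t: 2.7
ee_pos: [0.5267, -0.0174, 0.255]
tcp_rot: [[-0.978, -0.211, 0.007], [-0.211, 0.978, 0.003], [-0.007, 0.001, -1.0]]
contact_force: [0.3, 1.5, -1.3]
grip_width: 0.006
```

```bash
python3 - <<'E'
from h import *
s=robot.state(); print(s['t'],s['ee_pos'],s['tcp_rot'].round(3).tolist())
T,p=W('wrist'); snap('wrist','w0'); print(p, T.round(3).tolist())
for t in ['switch_a','key_a_top','console']:
    for r,m in zip(robot.search_frame('wrist',t)[:5],robot.silhouettes('wrist',t)[:5]):
        ys,xs=np.nonzero(m['mask']); print(t,round(r['score'],2),(T@np.append(r['centre'],1))[:3].round(4),'| mask',round(m['score'],2),len(xs),xs.mean().round(1) if len(xs) else 0,ys.mean().round(1) if len(xs) else 0, pix2plane(T,p,(xs.mean(),ys.mean()),.075).round(4))
E
```

```text
2.7 [ 0.52668279 -0.01740167  0.25495677] [[-0.978, -0.211, 0.007], [-0.211, 0.978, 0.003], [-0.007, 0.001, -1.0]]
{'vfov': 68.6411830889291, 'cx': 318.6075846354986, 'cy': 242.53148151617353, 'mount': array([[ 7.43254399e-04,  9.73817970e-01,  2.27327976e-01,
         6.49535370e-02],
       [ 9.99999648e-01, -8.12546823e-04,  2.11230318e-04,
        -4.39276352e-04],
       [ 3.90414505e-04,  2.27327739e-01, -9.73818231e-01,
        -1.72792541e-01],
       [ 0.00000000e+00,  0.00000000e+00,  0.00000000e+00,
         1.00000000e+00]])} [[-0.211, -0.95, -0.229, 0.462], [0.977, -0.205, -0.05, -0.032], [0.001, -0.235, 0.972, 0.427], [0.0, 0.0, 0.0, 1.0]]
switch_a 0.86 [0.5343 0.0044 0.0792] | mask 0.9 2040 338.4 234.1 [0.5321 0.0043 0.075 ]
switch_a 0.63 [ 0.5364 -0.0446  0.0823] | mask 0.89 1987 182.1 236.8 [ 0.5687 -0.1519  0.075 ]
switch_a 0.59 [ 0.5692 -0.1532  0.0764] | mask 0.81 2042 286.3 235.1 [ 0.5444 -0.0477  0.075 ]
switch_a 0.25 [0.4983 0.162  0.062 ] | mask 0.68 2071 234.5 236.2 [ 0.5568 -0.0995  0.075 ]
key_a_top 0.75 [ 0.5509 -0.0496  0.0841] | mask 0.88 1348 285.4 237.4 [ 0.547  -0.0482  0.075 ]
console 0.72 [ 0.53   -0.085   0.0596] | mask 0.77 31144 257.4 221.7 [ 0.537  -0.0791  0.075 ]
```

View pics/w0.png

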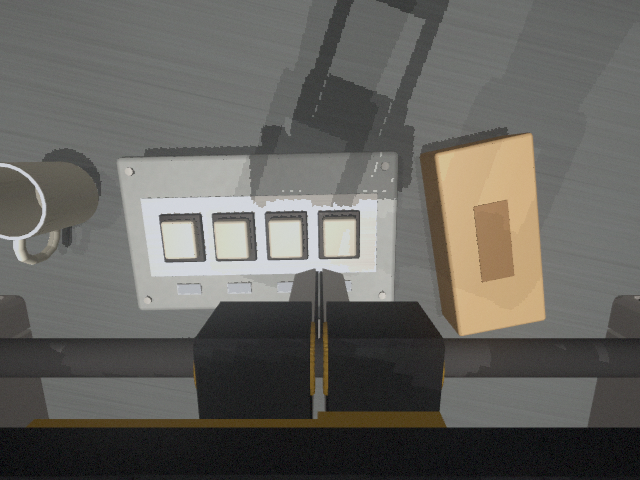

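The wrist picture shows the four caps at about (339,236), (286,238), (233,238) and (181,239), with the mug at the left and the brick at the right. I'll segment the caps for exact centres.

```bash
cat > caps.py <<'E'
from h import *
def caps(cam,im,T,p):
    g=im.min(axis=2); out=[]
    for m in robot.silhouettes(cam,'switch_a')[:6]:
        k=m['mask'].astype(np.uint8); hull=cv2.convexHull(np.argwhere(k)[:,::-1].astype(np.int32))
        h=np.zeros_like(k); cv2.fillConvexPoly(h,hull,1)
        t,_=cv2.threshold(g[h>0].reshape(-1,1),0,255,cv2.THRESH_OTSU)
        b=((g>t)&(cv2.erode(h,np.ones((3,3)))>0)).astype(np.uint8)
        n,l,st,c=cv2.connectedComponentsWithStats(b); i=1+st[1:,4].argmax()
        q=cv2.minAreaRect(np.argwhere(l==i)[:,::-1].astype(np.float32))
        out.append((c[i],st[i,4],m['score'],q,m['mask'].sum(), pix2plane(T,p,c[i],.08)))
    return out
E
python3 - <<'E'
from caps import *
for c in ['wrist','top','scene']:
    T,p=W(c); im=robot.get_image(c)
    for o in sorted(caps(c,im,T,p),key=lambda o:-o[5][1]): print(c,o[0].round(1),o[1],round(o[2],2),np.round(o[3][1],1),o[4],o[5].round(4))
s=snap('scene','s1'); cv2.imwrite('pics/s1c.png',cv2.resize(s[175:250,225:355,::-1],None,fx=6,fy=6,interpolation=cv2.INTER_CUBIC))
E
```

```text
wrist [332.5 239.6] 1164 0.59 [36. 32.] 2041 [0.5345 0.005  0.08  ]
wrist [278.4 239.9] 1188 0.9 [36. 32.] 2055 [ 0.547  -0.0483  0.08  ]
wrist [224.2 240.8] 1191 0.89 [38.  32.2] 1986 [ 0.5601 -0.1016  0.08  ]
wrist [171.7 240. ] 1173 0.88 [38.9 32.1] 2011 [ 0.571  -0.1533  0.08  ]
scene [325.1 217.3] 154 0.86 [16.7 11.4] 392 [0.5436 0.011  0.08  ]
scene [300.4 211.2] 153 0.84 [11.3 17.7] 418 [ 0.556  -0.0432  0.08  ]
scene [277.5 205.3] 148 0.91 [11.1 20.1] 393 [ 0.567  -0.0963  0.08  ]
scene [255.3 202.4] 116 0.56 [ 9.2 16.3] 293 [ 0.5866 -0.1417  0.08  ]
```

View pics/s1c.png

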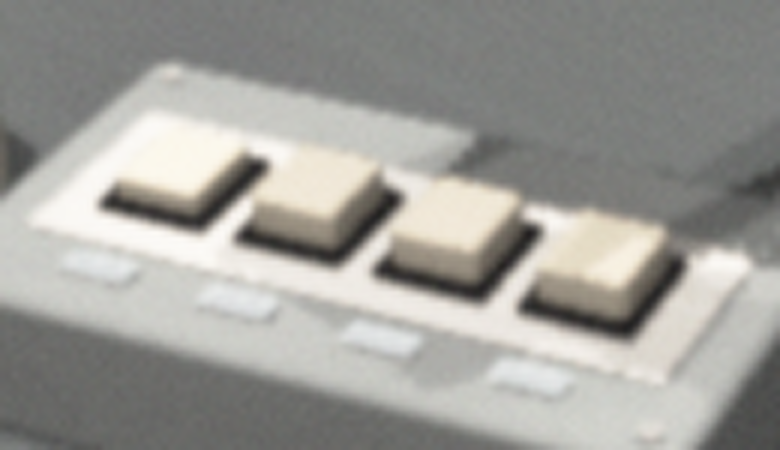

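In the scene crop, the key at the far left (the robot's rightmost, fourth) stands clearly lower than the other three. Touch will confirm that. I'll start with key 1.

```bash
cat > go.py <<'E'
from h import *; import sys
K=np.array([[.5348,.0064],[.5473,-.0472],[.5597,-.1008],[.5722,-.1544]])
s=robot.state(); R=s['tcp_rot']; e=s['ee_pos']
k=int(sys.argv[1])-1; z=float(sys.argv[2])
print(s['t'],e.round(4),s['contact_force'].round(2),'tool shift',(R.T@(np.append(K[k],z)-e)).round(4),'tilt',R[:,2].round(3))
E
python3 go.py 1 0.1
```

```text
3.4 [ 0.5244 -0.0127  0.2543] [ 0.57 -0.21 -0.05] tool shift [-0.0135  0.0157  0.1544] tilt [ 0.005  0.005 -1.   ]
```

>>> {"op": "arm_command", "data": {
  "commands": [
    [-0.007, 0.008, 0.04, 0, 0, 0, 0],
    [-0.005, 0.006, 0.045, 0, 0, 0, 0],
    [-0.003, 0.003, 0.04, 0, 0, 0, 0],
    [0, 0, 0.02, 0, 0, 0, 0],
    [0, 0, 0, 0, 0, 0, 0]
  ]
}}

```text
t: 3.9
ee_pos: [0.5385, 0.0086, 0.1077]
tcp_rot: [[-0.975, -0.221, 0.012], [-0.221, 0.975, 0.004], [-0.013, 0.001, -1.0]]
contact_force: [-0.2, -0.2, -0.7]
grip_width: 0.003
```

```bash
python3 go.py 1 0.0865
```

```text
3.9 [0.5385 0.0086 0.1077] [-0.21 -0.17 -0.73] tool shift [ 0.0043 -0.0013  0.0211] tilt [ 0.012  0.004 -1.   ]
```

>>> {"op": "arm_command", "data": {
  "commands": [
    [0.004, -0.001, 0.01, 0, 0, 0, 0],
    [0, 0, 0.003, 0, 0, 0, 0],
    [0, 0, 0, 0, 0, 0, 0]
  ]
}}

```text
t: 4.2
ee_pos: [0.5362, 0.0063, 0.0965]
tcp_rot: [[-0.975, -0.221, 0.016], [-0.221, 0.975, 0.003], [-0.017, -0.0, -1.0]]
contact_force: [0.4, -0.0, 0.5]
grip_width: 0.004
```

>>> {"op": "arm_command", "data": {
  "commands": [
    [0, 0, 0.004, 0, 0.9, 0, 0],
    [0, 0, 0.002, 0, 0, 0, 0],
    [0, 0, 0, 0, 0, 0, 0]
  ]
}}

```text
t: 4.5
ee_pos: [0.5384, 0.0058, 0.0934]
tcp_rot: [[-0.975, -0.221, 0.006], [-0.221, 0.975, -0.001], [-0.006, -0.002, -1.0]]
contact_force: [0.1, -1.2, 0.3]
grip_width: 0.004
```

>>> {"op": "arm_command", "data": {
  "commands": [
    [0.002, 0, 0.004, 0, 0, 0, 0],
    [0, 0, 0.002, 0, 0, 0, 0],
    [0, 0, 0, 0, 0, 0, 0]
  ]
}}

```text
t: 4.8
ee_pos: [0.5369, 0.0053, 0.0881]
tcp_rot: [[-0.975, -0.221, 0.008], [-0.221, 0.975, -0.001], [-0.007, -0.003, -1.0]]
contact_force: [-0.8, -0.3, 2.0]
grip_width: 0.005
```

>>> {"op": "arm_command", "data": {
  "commands": [
    [0, 0, 0.002, 0, 0, 0, 0]
  ]
}}

```text
t: 4.9
ee_pos: [0.537, 0.0053, 0.0867]
tcp_rot: [[-0.975, -0.221, 0.008], [-0.221, 0.975, -0.001], [-0.008, -0.003, -1.0]]
contact_force: [-0.8, 0.1, 3.6]
grip_width: 0.002
```

>>> {"op": "arm_command", "data": {
  "commands": [
    [0, 0, 0.001, 0, 0, 0, 0]
  ]
}}

```text
t: 5.0
ee_pos: [0.537, 0.0053, 0.086]
tcp_rot: [[-0.975, -0.221, 0.008], [-0.221, 0.975, -0.001], [-0.008, -0.003, -1.0]]
contact_force: [-1.7, 1.2, 4.0]
grip_width: 0.005
```

Key 1 gave way about 2 mm at 4 N, so it is up. On to key 2.

>>> {"op": "arm_command", "data": {
  "commands": [
    [0, 0, -0.015, 0, 0, 0, 0],
    [0, 0, -0.005, 0, 0, 0, 0],
    [0, -0.03, 0, 0, 0, 0, 0],
    [0, -0.025, 0, 0, 0, 0, 0],
    [0, 0, 0, 0, 0, 0, 0]
  ]
}}

```text
t: 5.5
ee_pos: [0.5494, -0.0487, 0.1051]
tcp_rot: [[-0.975, -0.223, 0.009], [-0.223, 0.975, -0.001], [-0.008, -0.003, -1.0]]
contact_force: [-0.1, -0.4, 0.7]
grip_width: 0.004
```

```bash
python3 go.py 2 0.088
```

```text
5.5 [ 0.5494 -0.0487  0.1051] [-0.1  -0.35  0.72] tool shift [0.0018 0.002  0.017 ] tilt [ 0.009 -0.001 -1.   ]
```

>>> {"op": "arm_command", "data": {
  "commands": [
    [0.002, 0.001, 0.009, 0, 0, 0, 0],
    [0, 0, 0.003, 0, 0, 0, 0],
    [0, 0, 0.001, 0, 0, 0, 0],
    [0, 0, 0, 0, 0, 0, 0]
  ]
}}

```text
t: 5.9
ee_pos: [0.5455, -0.0457, 0.0888]
tcp_rot: [[-0.975, -0.224, 0.005], [-0.224, 0.975, 0.001], [-0.005, 0.0, -1.0]]
contact_force: [0.3, -0.7, 0.2]
grip_width: 0.005
```

>>> {"op": "arm_command", "data": {
  "commands": [
    [0, 0, 0.0015, 0, 0, 0, 0],
    [0, 0, 0.001, 0, 0, 0, 0]
  ]
}}

```text
t: 6.1
ee_pos: [0.5457, -0.0454, 0.087]
tcp_rot: [[-0.974, -0.226, 0.006], [-0.226, 0.974, -0.0], [-0.005, -0.001, -1.0]]
contact_force: [-0.7, -1.1, 2.6]
grip_width: 0.004
```

>>> {"op": "arm_command", "data": {
  "commands": [
    [0, 0, 0.001, 0, 0, 0, 0]
  ]
}}

```text
t: 6.2
ee_pos: [0.5456, -0.0454, 0.0865]
tcp_rot: [[-0.974, -0.226, 0.006], [-0.226, 0.974, -0.001], [-0.006, -0.002, -1.0]]
contact_force: [-1.7, 0.3, 3.2]
grip_width: 0.004
```

>>> {"op": "arm_command", "data": {
  "commands": [
    [0, 0, -0.015, 0, 0, 0, 0],
    [0, 0, -0.005, 0, 0, 0, 0],
    [0, -0.03, 0, 0, 0, 0, 0],
    [0, -0.025, 0, 0, 0, 0, 0],
    [0, 0, 0, 0, 0, 0, 0]
  ]
}}

```text
t: 6.7
ee_pos: [0.5588, -0.0983, 0.1065]
tcp_rot: [[-0.974, -0.229, 0.007], [-0.229, 0.974, 0.002], [-0.008, 0.0, -1.0]]
contact_force: [0.2, 0.8, 0.3]
grip_width: 0.005
```

```bash
python3 go.py 3 0.088
```

```text
6.7 [ 0.5588 -0.0983  0.1065] [0.23 0.81 0.31] tool shift [-0.0001 -0.0026  0.0185] tilt [ 0.007  0.002 -1.   ]
```

Key 2 also yielded, about 1.5 mm at 3.2 N.

>>> {"op": "arm_command", "data": {
  "commands": [
    [0, -0.002, 0.01, 0, 0, 0, 0],
    [0, 0, 0.004, 0, 0, 0, 0],
    [0, 0, 0.001, 0, 0, 0, 0],
    [0, 0, 0, 0, 0, 0, 0]
  ]
}}

```text
t: 7.1
ee_pos: [0.5582, -0.0978, 0.0883]
tcp_rot: [[-0.973, -0.229, 0.005], [-0.229, 0.973, 0.004], [-0.005, 0.003, -1.0]]
contact_force: [-1.1, -0.9, 1.6]
grip_width: 0.005
```

>>> {"op": "arm_command", "data": {
  "commands": [
    [0, 0, 0.0015, 0, 0, 0, 0],
    [0, 0, 0.001, 0, 0, 0, 0]
  ]
}}

```text
t: 7.3
ee_pos: [0.5583, -0.0977, 0.0868]
tcp_rot: [[-0.973, -0.231, 0.005], [-0.231, 0.973, 0.003], [-0.006, 0.001, -1.0]]
contact_force: [-0.5, -1.0, 3.2]
grip_width: 0.007
```

>>> {"op": "arm_command", "data": {
  "commands": [
    [0, 0, 0.001, 0, 0, 0, 0]
  ]
}}

```text
t: 7.4
ee_pos: [0.5582, -0.0977, 0.0864]
tcp_rot: [[-0.973, -0.231, 0.005], [-0.231, 0.973, 0.002], [-0.006, 0.001, -1.0]]
contact_force: [-2.0, -0.2, 3.9]
grip_width: 0.004
```

>>> {"op": "arm_command", "data": {
  "commands": [
    [0, 0, -0.015, 0, 0, 0, 0],
    [0, 0, -0.005, 0, 0, 0, 0],
    [0, -0.03, 0, 0, 0, 0, 0],
    [0, -0.029, 0, 0, 0, 0, 0],
    [0, 0, 0, 0, 0, 0, 0]
  ]
}}

```text
t: 7.9
ee_pos: [0.5738, -0.1544, 0.1101]
tcp_rot: [[-0.972, -0.234, 0.01], [-0.234, 0.972, 0.004], [-0.011, 0.002, -1.0]]
contact_force: [-0.1, 0.0, -0.1]
grip_width: 0.004
```

```bash
python3 go.py 4 0.088
```

```text
7.9 [ 0.5738 -0.1544  0.1101] [-0.12  0.04 -0.12] tool shift [0.0018 0.0003 0.0221] tilt [ 0.01   0.004 -1.   ]
```

>>> {"op": "arm_command", "data": {
  "commands": [
    [0.002, 0, 0.013, 0, 0, 0, 0],
    [0, 0, 0.004, 0, 0, 0, 0],
    [0, 0, 0.001, 0, 0, 0, 0],
    [0, 0, 0, 0, 0, 0, 0]
  ]
}}

```text
t: 8.3
ee_pos: [0.5711, -0.1519, 0.09]
tcp_rot: [[-0.972, -0.235, 0.009], [-0.235, 0.972, 0.007], [-0.01, 0.005, -1.0]]
contact_force: [-0.2, 0.4, 0.1]
grip_width: 0.005
```

>>> {"op": "arm_command", "data": {
  "commands": [
    [0, -0.002, 0.002, 0, 0, 0, 0],
    [0, 0, 0.0015, 0, 0, 0, 0],
    [0, 0, 0, 0, 0, 0, 0]
  ]
}}

```text
t: 8.6
ee_pos: [0.5716, -0.1526, 0.0863]
tcp_rot: [[-0.972, -0.237, 0.009], [-0.237, 0.972, 0.008], [-0.01, 0.005, -1.0]]
contact_force: [0.1, 0.1, 0.1]
grip_width: 0.006
```

No contact at a height where the other keys pushed back with 3 to 4 N, so key 4 is the latched one.

>>> {"op": "arm_command", "data": {
  "commands": [
    [0, 0, 0.0015, 0, 0, 0, 0],
    [0, 0, 0.001, 0, 0, 0, 0],
    [0, 0, 0, 0, 0, 0, 0]
  ]
}}

```text
t: 8.9
ee_pos: [0.5719, -0.1525, 0.084]
tcp_rot: [[-0.971, -0.237, 0.01], [-0.237, 0.972, 0.007], [-0.011, 0.005, -1.0]]
contact_force: [-0.0, 0.2, -0.4]
grip_width: 0.004
```

>>> {"op": "arm_command", "data": {
  "commands": [
    [0, 0, 0.001, 0, 0, 0, 0]
  ]
}}

```text
t: 9.0
ee_pos: [0.5721, -0.1526, 0.0833]
tcp_rot: [[-0.971, -0.237, 0.01], [-0.237, 0.972, 0.007], [-0.012, 0.005, -1.0]]
contact_force: [-0.7, 0.2, 4.4]
grip_width: 0.007
```

>>> {"op": "arm_command", "data": {
  "commands": [
    [0, 0, 0.0005, 0, 0, 0, 0]
  ]
}}

```text
t: 9.1
ee_pos: [0.5721, -0.1526, 0.0834]
tcp_rot: [[-0.971, -0.237, 0.01], [-0.237, 0.972, 0.007], [-0.012, 0.005, -1.0]]
contact_force: [-1.1, 0.6, 2.7]
grip_width: 0.004
```

The tap on key 4 met a firm stop at latched height, 3 to 4 N. I'll lift clear, then press it home.

>>> {"op": "arm_command", "data": {
  "commands": [
    [0, 0, -0.012, 0, 0, 0, 0],
    [0, 0, 0, 0, 0, 0, 0],
    [0, 0, 0, 0, 0, 0, 0],
    [0, 0, 0, 0, 0, 0, 0]
  ]
}}

```text
t: 9.5
ee_pos: [0.5724, -0.153, 0.0967]
tcp_rot: [[-0.972, -0.237, 0.012], [-0.237, 0.972, 0.007], [-0.013, 0.004, -1.0]]
contact_force: [-0.9, -0.3, 0.3]
grip_width: 0.005
```

>>> {"op": "arm_command", "data": {
  "commands": [
    [0, 0, 0.006, 0, 0, 0, 0],
    [0, 0, 0.003, 0, 0, 0, 0],
    [0, 0, 0.002, 0, 0, 0, 0]
  ]
}}

```text
t: 9.8
ee_pos: [0.5723, -0.1528, 0.0845]
tcp_rot: [[-0.972, -0.237, 0.011], [-0.237, 0.972, 0.007], [-0.012, 0.004, -1.0]]
contact_force: [0.2, 0.3, 0.5]
grip_width: 0.006
```

>>> {"op": "arm_command", "data": {
  "commands": [
    [0, 0, 0.003, 0, 0, 0, 0],
    [0, 0, 0.003, 0, 0, 0, 0],
    [0, 0, 0.003, 0, 0, 0, 0]
  ]
}}

```text
t: 10.1
ee_pos: [0.5724, -0.1528, 0.0791]
tcp_rot: [[-0.971, -0.237, 0.012], [-0.237, 0.972, 0.006], [-0.013, 0.003, -1.0]]
contact_force: [-5.1, 2.0, 16.1]
grip_width: 0.004
```

>>> {"op": "arm_command", "data": {
  "commands": [
    [0, 0, 0.002, 0, 0, 0, 0]
  ]
}}

```text
t: 10.2
ee_pos: [0.5724, -0.1528, 0.0794]
tcp_rot: [[-0.971, -0.237, 0.012], [-0.237, 0.972, 0.006], [-0.013, 0.003, -1.0]]
contact_force: [-4.7, 1.6, 8.4]
grip_width: 0.001
```

>>> {"op": "arm_command", "data": {
  "commands": [
    [0, 0, -0.01, 0, 0, 0, 0],
    [0, 0, -0.02, 0, 0, 0, 0],
    [0, 0, -0.04, 0, 0, 0, 0],
    [0, 0, -0.04, 0, 0, 0, 0],
    [0.02, 0, -0.04, 0, 0, 0, 0]
  ]
}}

```text
t: 10.7
ee_pos: [0.5486, -0.1567, 0.2261]
tcp_rot: [[-0.971, -0.238, -0.002], [-0.238, 0.971, 0.012], [-0.001, 0.012, -1.0]]
contact_force: [0.8, -0.6, 1.1]
grip_width: 0.005
```

>>> {"op": "arm_command", "data": {
  "commands": [
    [0.02, 0.03, 0, 0, 0, 0, 0],
    [0, 0.03, 0, 0, 0, 0, 0],
    [0, 0, 0, 0, 0, 0, 0],
    [0, 0, 0, 0, 0, 0, 0]
  ]
}}

```text
t: 11.1
ee_pos: [0.5164, -0.1048, 0.237]
tcp_rot: [[-0.972, -0.236, 0.015], [-0.236, 0.972, 0.005], [-0.016, 0.001, -1.0]]
contact_force: [-0.2, 0.2, 0.7]
grip_width: 0.005
```

```bash
python3 - <<'E'
from h import *
s=snap('scene','s2'); w=robot.get_image('wrist')
a=cv2.resize(s[175:250,225:355,::-1],None,fx=6,fy=6,interpolation=cv2.INTER_CUBIC)
cv2.imwrite('pics/s2c.png',a); cv2.imwrite('pics/w2.png',w[:,:,::-1])
print(robot.state()['t'],robot.state()['ee_pos'],robot.state()['contact_force'])
E
```

```text
11.2 [ 0.51658818 -0.10512295  0.23661276] [-0.19765397  0.90069579  0.33980126]
```

View pics/s2c.png

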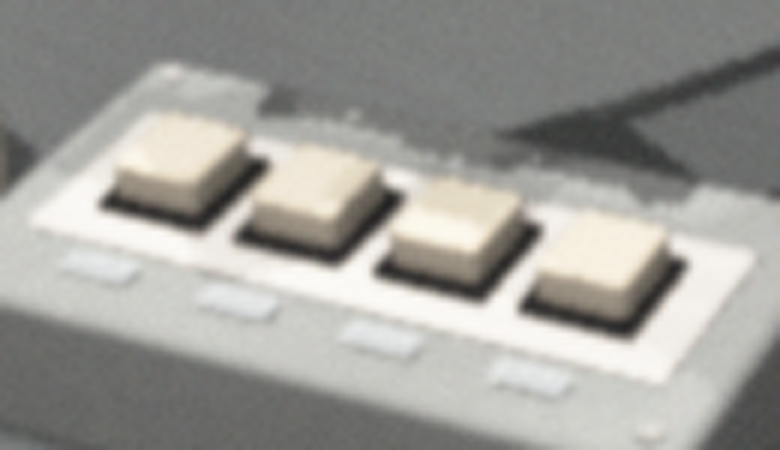

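View pics/w2.png

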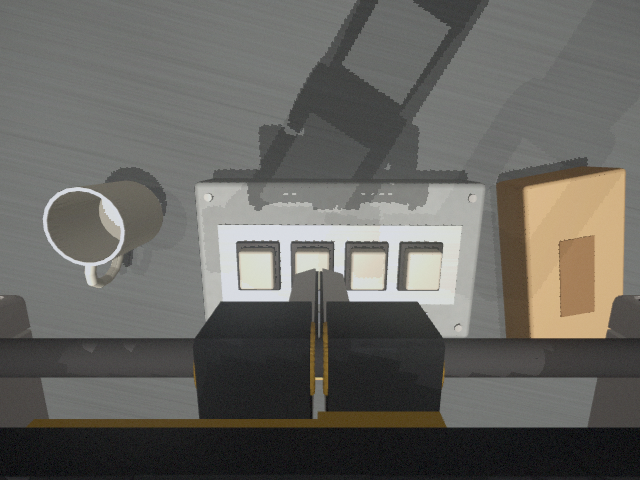

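In the scene crop, the fourth key (top face around (185,145)) now shows a front wall as tall as the others, so all four stand up. The wrist picture shows the mug and brick standing undisturbed and the gripper clear of the console. I'll hand in.

```bash
python3 -c "
from rig import robot
print(robot.sign_off())"
```

```text
the job is handed in; nothing more can be done
None
```

The job is done and handed in at about 11 s: all four keys were tapped in order, and the latched one has been released.

- **Taps:** With the fingers shut, I tapped the keys from the robot's left to its right. Keys 1 to 3 gave way 1.5–2 mm at 3–4 N, so they were already up. Key 4 stood about 5 mm lower and stopped firmly at up to 4.4 N, so it was the latched one.
- **Release:** I lifted clear of key 4, pressed it to full travel (fingertips about 71 mm above the bench, up to 16 N measured), and let go.
- **Last checks:** The final scene picture shows key 4 as tall as the other three. The final wrist picture shows the gripper clear of the console, with the mug and brick undisturbed. I didn't check the scraper in a final picture, but the arm never went near it.
- **Disagreements:** The scene camera put the keys about 1 cm off from the top and wrist cameras. I used the mean of the latter two, and the contacts were consistent with it.

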